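# Gauge the probe well of a dry-block heater

## Robot

A 6-joint arm with a two-finger parallel gripper is mounted at the origin on the work surface. World frame = base frame: x ahead of the robot, y to its left, z up, the work surface at z = 0. Lengths are in mm, angles in rad, forces in N, time in s.
With the tool pointing down it reaches from about 400 to 925 mm from the base axis. Payload 12.5 kg.
Tool frame: the origin (TCP) lies at the very end of the fingers, on their centre line; the grasp point (between the pads) lies 19 mm behind it; z points along the fingers, y is the direction in which the jaws open and shut (so a half turn about z gives the same grasp; the last joint's range is limited). The gripper opens to 95 mm and grips with 3 to 60 N. Pads are 20 mm wide; open, the fingers measure 119 mm over their backs; the gripper's body (75 mm by 180 mm) begins 59 mm behind the grasp point.
Start: joints at [-1.439, 0.491, 1.559, -0, 1.092, -0.106], TCP at [147.25, -607.424, 214.661] pointing down, gripper open.
Joint ranges: [-3.1, 3.1], [-0.84, 2.19], [0.05, 2.79], [-1.13, 4.28], [0.06, 2.93], [-2.69, 2.69]. Speed limits (rad/s): [2.22, 2.22, 2.79, 3.14, 3.14, 3.14].

## Interface

Orientations are given as [roll, pitch, yaw] about the fixed x, y, z axes, in that order (R = Rz(yaw) Ry(pitch) Rx(roll)).
In Python, from cell import env gives the robot as it stands.
- The arm moves only by the shell command python3 -m pendant 'ROWS'. ROWS is JSON, a list that holds one entry, the list of rows, each a list of 5 numbers: the opening, from 0 (shut) to 1 (fully open), then the shift along the tool's x, y, z in m, then the turn about the tool's z in rad. A call has exactly 8 rows; each row is the pose to reach, as a shift and turn from the pose commanded when the call began, along the tool's axes at that moment; what a row does not reach only later rows make up. A row lasts 1/10 s, in which the tool goes at most 50 mm and 8.59 degrees, less where a joint would pass 70% of its speed; a pose out of reach is approached as far as the arm can. A call with a gripper value outside its range is refused whole. The fingers move at their own pace and stop on an object; the grip force is fixed at half the most. Time passes only in rows, so rows that repeat a pose let the fingers close, or fill a call up. It gives the time, the measured TCP pose, the force and the opening at its end, in the units of the state.
- env.state(): the state, without advancing time (a new reading comes with each control period).
- env.read_camera(name): name is "scene" or "top" or "wrist"; returns a dict with "image" (480x640x3 uint8, blue, green, red), "range_z" (480x640 float32, mm along the optical axis (not along the pixel's ray), 0 where there is no reading), "fx", "fy", "cx", "cy" (pixels), "rvec" (rotation vector, rad) and "tvec" (3), from world to camera coordinates, as OpenCV has them; the wrist camera has in their place "tool_from_camera" (4x4, takes a point from camera to tool coordinates, whose origin is the TCP and whose axes are the flange's). Camera axes: x right, y down, z forward; pixel columns grow to the right and rows downward; lengths in mm; the calibration is good to about 2 mm. A picture is of the moment at which its call begins: read the wrist's pose just before it.
- env.job_done(): hands the job in, once; it reports no verdict.
The state is a dict: "t": time; "joints": joint angles; "qvel": joint speeds; "tau": joint torques, N m; "eef_pos": TCP position; "tcp_rot": TCP orientation; "ft_force": force on the tool from outside, world axes, zero at the start; "moment": the same for the moment, N m; "opening": opening from 0.0 (shut) to 1.0 (fully open).
Only numpy, scipy, OpenCV 4.12 (cv2) and the standard library are available. Lean on these libraries where they do the work, as an engineer would, in place of code of your own. Each camera call takes 0.05 s, during which the arm holds its last target. There are 200 camera calls.

## Task

Measure how deep the narrow probe well in the dry-block heater is: take the depth gauge from its stand, sit its base flat on the block over the well, and slide the rod down gently until it bottoms. Then lift the gauge out without shifting the rod in its base and stand it back in its stand, so that the exposed rod can be read there; leave everything else where it is.

Things in the scene. Friction and masses are not known exactly. Their poses are not given: they have to be found in the camera images.
- knob (a point): Middle of the knurled round knob, 16 mm wide and 22 mm high, on top of the rod of the steel depth gauge. The rod is 8 mm thick and stands upright; this point is 129 mm above its tip, the top 140 mm. z along the rod, up. The whole gauge weighs about 210 g
- rod_tip (a point): Blunt lower tip of the measuring rod, 140 mm below the top of its knob. z along the rod, up
- base_seat (a point): Middle of the underside of the gauge's base bar, which is 64 x 18 mm and 14 mm high, with a guide boss 17 mm wide up to 26 mm. x along the bar, z up. The rod slides through it, held by friction alone: 4 to 5 N slides it, and the base weighs only about 1.3 N, so that it hangs from the rod, and pressing the seated base with more shifts the rod
- depth_rod (a joint): Setting of the rod in the base (m): how far the tip stands out below the base's underside, 0 to 0.078; at the start 0.012 to 0.030. It grows as the rod is pushed down through the base
- heater: Dry-block heater, fixed: white housing 172 x 189 mm, 72 mm high, control panel to its -x side; in it two aluminium blocks 110 mm wide (y), flat tops 85 mm above the bench, the probe well in the near one (-x), small tube wells in the rear one. Origin under its middle
- well_mouth (a point): Mouth of the probe well: the narrow bore, 11 mm wide, straight down, in the middle of the heater's near block, between two wide 24 mm wells 34 mm to either side (y). On the block's top, 85 mm above the bench; axes as the heater. It is 42 to 62 mm deep: where its flat floor (well_floor) lies is not told and must be felt
- stand_hole (a point): Mouth of the upright hole, 16 mm wide and 85 mm deep, in the gauge's stand: a white plastic pillar 50 x 44 mm with a flat top 85 mm above the bench, fixed, on a dark foot 90 x 90 mm. The gauge starts here, its base on the pillar's top and its rod in the hole
- tube_a_mid (a point): Bystander: loose screw-cap tube, 50 mm high, cap 14 mm wide, standing in a rear well of the heater, its cap 14 mm above the block's top, 64.5 mm beyond the probe well along well_mouth's x and 36 mm to the -y side. This is its middle
- tube_b_mid (a point): Bystander: loose screw-cap tube, 50 mm high, cap 14 mm wide, standing in a rear well of the heater, its cap 14 mm above the block's top, 64.5 mm beyond the probe well along well_mouth's x and 12 mm to the +y side. This is its middle
- tip_box: Bystander: pipette tip box 85 x 125 mm, 95 mm high, clear lid; loose. Origin under its middle
- deep_well_plate: Bystander: white deep-well plate 85 x 127 mm, 40 mm high; loose. Origin under its middle
- ethanol_bottle: Bystander: white squat bottle 64 mm wide, 160 mm high, blue cap; loose. Origin under its middle
- screwdriver: Bystander: screwdriver 170 mm long lying on the bench. Origin under its middle
- reagent_jar: Bystander: amber jar 52 mm wide, 75 mm high, white cap; loose. Origin under its middle
Things that resemble listed ones, but are neither listed nor needed, are in the scene too. What is shaped like the part that bears stand_hole but brown is not meant. What is shaped like the part that bears knob but yellow is not meant.

How it is judged (in metres and radians):
On the way:
1. The rod is down in the probe well with its tip on the well's floor while the base sits flat on the block (horizontal distance between rod_tip and well_mouth below 0.004 m and z of base_seat in the frame of well_mouth between -0.002 and 0.002 m and angle between base_seat's own z axis and vertical below 0.06 rad and z of rod_tip in the frame of well_floor below 0.0215 m and contact force between depth_rod and well_floor above 0.3 N), for 0.1 s.
At the end, for the whole second after the job is handed in: The gauge stands upright and still in its stand, base flat on the pillar's top (within 2 mm) and rod in the hole, released, with its rod still standing out below the base by the depth of the probe well, right to 2 mm (horizontal distance between rod_tip and stand_hole below 0.007 m and z of base_seat in the frame of stand_hole between -0.002 and 0.002 m and angle between base_seat's own z axis and vertical below 0.05 rad and z of rod_tip in the frame of well_floor between 0.018 and 0.022 m and linear speed of gauge below 0.02 m/s and velocity of joint depth_rod below 0.005 m/s); the robot touches nothing.
It fails at once if The gauge is forced: the rod presses on the well's floor or the gauge on the heater with over 20 N (contact force between gauge and well_floor above 20 N or contact force between gauge and heater above 20 N).
It fails at once if A bystander is shifted by over 25 mm (distance of any of tip_box, deep_well_plate, ethanol_bottle, screwdriver, reagent_jar, tube_a_mid, tube_b_mid from where it was at the start of the episode above 0.025 m).
It also fails if it takes over 64 s, if anything falls off the work surface, if the arm or the gripper's body presses on something with over 40 N, if the wrist force passes 120 N, or if a joint passes its speed limit or range.

## Working session

There is one attempt and no reset: what is moved stays moved. The work goes in short steps, Python scripts to look and compute and a shell command to move; the robot and the scene stay as the last step left them, time stands still between calls to the robot, and variables do not carry over. Pictures are saved under pics/ and viewed, about 8 in all and at most 12, crops included, and the job is handed in when it is done.

```bash
ls; mkdir -p pics; cat > h.py <<'E'
import numpy as np, cv2
from cell import env
def cam(n):
    c=env.read_camera(n); return c
def wpts(c, st=None):
    """per-pixel world points from range"""
    z=c["range_z"]; v,u=np.mgrid[0:480,0:640]
    P=np.stack([(u-c["cx"])/c["fx"]*z,(v-c["cy"])/c["fy"]*z,z],-1)
    if "rvec" in c:
        R=cv2.Rodrigues(np.array(c["rvec"],float))[0]
        return (P-np.array(c["tvec"]).ravel())@R
    T=np.array(c["tool_from_camera"]); P=P@T[:3,:3].T+T[:3,3]
    from scipy.spatial.transform import Rotation as Ro
    R=Ro.from_euler('xyz',st["tcp_rot"]).as_matrix()
    return P@R.T+np.array(st["eef_pos"])
def ray(c,u,v,zp,st=None):
    d=np.array([(u-c["cx"])/c["fx"],(v-c["cy"])/c["fy"],1.])
    if "rvec" in c:
        R=cv2.Rodrigues(np.array(c["rvec"],float))[0]; o=-R.T@np.array(c["tvec"]).ravel(); d=R.T@d
    else:
        from scipy.spatial.transform import Rotation as Ro
        R=Ro.from_euler('xyz',st["tcp_rot"]).as_matrix(); T=np.array(c["tool_from_camera"])
        o=R@T[:3,3]+np.array(st["eef_pos"]); d=R@T[:3,:3]@d
    return o+d*(zp-o[2])/d[2]
E
python3 - <<'E'
from h import *
print(env.state())
for n in("scene","top"):
    c=cam(n); cv2.imwrite(f"pics/{n}0.png",c["image"]); np.save(f"pics/{n}0.npy",wpts(c))
    R=cv2.Rodrigues(np.array(c["rvec"],float))[0]; print(n,c["fx"],-R.T@np.array(c["tvec"]).ravel())
E
```

```text
pics
{'t': 0.0, 'joints': array([-1.43862772e+00,  4.91583836e-01,  1.55945296e+00, -1.08478704e-05,
        1.09168577e+00, -1.05598935e-01]), 'qvel': array([-5.62359049e-04,  1.10282362e-03, -1.41439205e-04,  1.20096533e-03,
       -7.33458670e-05, -1.20300460e-03]), 'tau': array([-3.92396003e-03, -6.12647438e+01, -2.58180696e+01,  6.90919929e-02,
        4.82215849e-02, -8.67824519e-05]), 'eef_pos': array([ 147.19660988, -607.17046233,  214.04545606]), 'tcp_rot': array([-3.14046803e+00, -1.09528185e-04,  2.37772491e-01]), 'ft_force': array([-0.56383088, -0.51533387, -0.29709136]), 'moment': array([0.00726635, 0.02285219, 0.04581049]), 'opening': 1.0045809294606909}
scene 435.6548379506512 [1103.03937341 -203.98812603 1039.4556659 ]
top 468.81751065930797 [ 490.99089763   66.01206636 1004.99044697]
```

View pics/scene0.png

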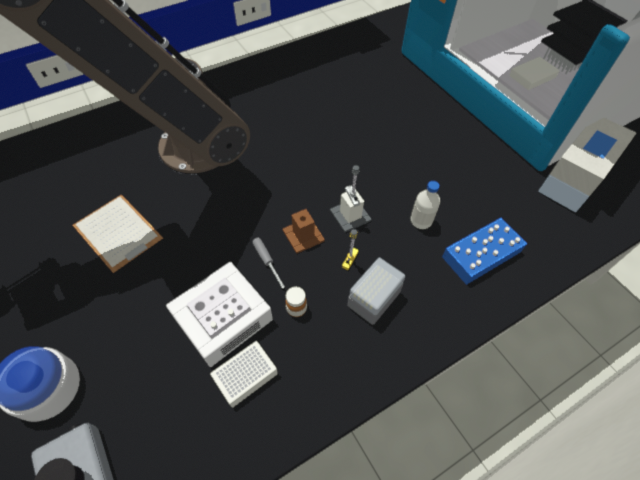

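View pics/top0.png

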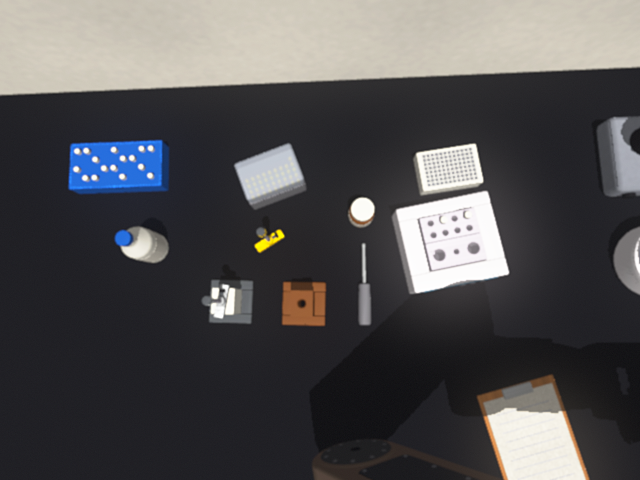

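The scene view shows the white-stand gauge at (352,195), a brown stand at (303,228) and a yellow gauge at (350,255). In the top view these are at (228,300), (304,303) and (268,238). The white pillar with the steel gauge is the one meant, since brown and yellow are excluded. The heater is at (450,240) in the top view, and its probe well is the small hole near (456,251). I'll measure these and confirm in a crop.

```bash
python3 - <<'E'
from h import *
im=cv2.imread("pics/top0.png"); P=np.load("pics/top0.npy")
def sh(n,u0,u1,v0,v1):
    p=P[v0:v1,u0:u1].reshape(-1,3); return p
# knob: highest points near stand
p=sh('k',195,260,275,330); 
for lo,hi in((170,230),(95,125),(80,90)):
    q=p[(p[:,2]>lo)&(p[:,2]<hi)]; print(lo,hi,len(q),q.mean(0),q.min(0),q.max(0))
# stand foot & pillar rect
for nm,(u0,u1,v0,v1),lo,hi in(("pillar",(195,260,275,330),79,91),("foot",(195,260,275,330),5,30),("block",(380,520,185,300),81,90),("housing",(380,520,185,300),66,78)):
    m=np.zeros((480,640),np.uint8); s=P[v0:v1,u0:u1,2]; m[v0:v1,u0:u1]=((s>lo)&(s<hi))*255
    q=P[m>0][:,:2].astype(np.float32); r=cv2.minAreaRect(q); print(nm,len(q),r)
a=cv2.resize(im[265:340,190:270],None,fx=5,fy=5,interpolation=2); b=cv2.resize(im[185:300,385:515],None,fx=3.26,fy=3.26,interpolation=2)[:375]
cv2.imwrite("pics/crop1.png",np.hstack([a,b])[:, :800])
# dark holes on near block
c=cam("top"); g=cv2.cvtColor(c["image"],cv2.COLOR_BGR2GRAY)
m=(g[238:268,425:485]<110).astype(np.uint8); n,l,st,ce=cv2.connectedComponentsWithStats(m)
for i in range(1,n):
    if st[i,4]>5: print(st[i,4],ce[i]+[425,238],ray(c,*(ce[i]+[425,238]),85))
E
```

```text
170 230 95 [502.55347245 275.77764007 204.90666186] [495.23876371 269.57724638 170.21243889] [510.66162823 285.15014213 212.83388928]
95 125 298 [502.26599427 276.03456402 101.52280788] [470.26811373 262.62938827  95.01403301] [533.7944783  291.48256935 122.95802987]
80 90 297 [501.8212615  272.57361043  84.68809662] [471.95997848 254.06566639  80.15384455] [529.81658729 301.11859779  89.87143288]
pillar 306 ((501.3646545410156, 277.45330810546875), (44.79087448120117, 58.34706497192383), 86.6627197265625)
foot 1003 ((503.5040283203125, 292.697998046875), (121.81303405761719, 89.75350952148438), 86.51506042480469)
block 2370 ((612.441162109375, -177.6847381591797), (103.63831329345703, 111.11067199707031), 9.874199867248535)
housing 5202 ((609.2180786132812, -178.3155517578125), (171.9775848388672, 189.5305633544922), 9.847428321838379)
```

View pics/crop1.png

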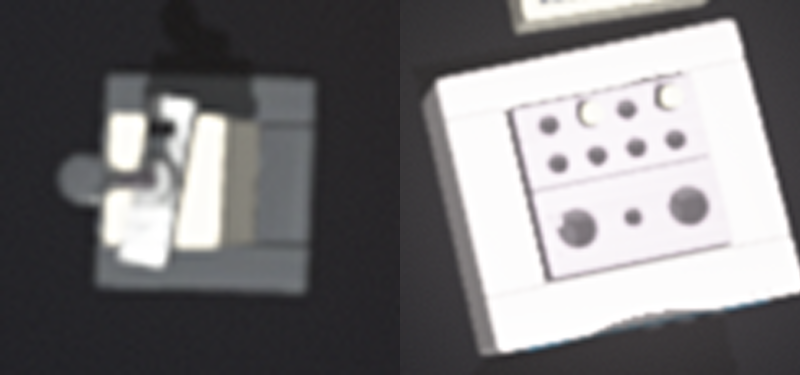

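The crop shows the steel gauge on the white pillar, with its bar roughly along the image vertical and its knob at about (208,300) in the top view. In the heater, the small hole at about (456.5,251.6) sits between two wide wells, so that is the probe well. Next I fly over it.

```bash
python3 - <<'E'
from h import *
c=cam("top"); print(ray(c,456.5,251.6,85))
w=cam("wrist"); print(np.round(w["tool_from_camera"],3).tolist(),w["fx"],w["cx"],w["cy"])
s=env.state(); y=s["tcp_rot"][2]; X=np.array([np.cos(y),np.sin(y)]); Y=np.array([np.sin(y),-np.cos(y)])
for t in([400,-400],[570,-171]):
    d=np.array(t)-s["eef_pos"][:2]; print(t,d@X,d@Y)
E
```

```text
[ 584.71471729 -182.20057152   85.        ]
[[-0.0, -0.956, -0.294, 84.14], [1.0, -0.001, 0.001, 1.392], [-0.001, -0.294, 0.956, -170.24], [0.0, 0.0, 0.0, 1.0]] 335.4971130862297 322.2866534992704 244.35400137516737
[400, -400] 294.49766376650246 -141.9498402633256
[570, -171] 513.6502583346374 -324.46871680505393
```

```bash
python3 -m pendant '[[[1,0.03,-0.018,-0.01,0],[1,0.07,-0.041,-0.02,0],[1,0.11,-0.065,-0.03,0],[1,0.15,-0.088,-0.04,0],[1,0.19,-0.112,-0.05,0],[1,0.23,-0.136,-0.06,0],[1,0.27,-0.159,-0.066,0],[1,0.31,-0.183,-0.066,0]]]'; python3 -m pendant '[[[1,0.04,-0.024,0,0],[1,0.08,-0.047,0,0],[1,0.12,-0.071,0,0],[1,0.16,-0.094,0,0],[1,0.19,-0.112,0,0],[1,0.205,-0.122,0,0],[1,0.215,-0.127,0,0],[1,0.215,-0.127,0,0]]]'
python3 - <<'E'
from h import *
s=env.state(); w=cam("wrist"); cv2.imwrite("pics/w1.png",w["image"]); np.save("pics/w1.npy",wpts(w,s)); print(s["eef_pos"],s["tcp_rot"],s["qvel"].max(),s["ft_force"])
g=cv2.cvtColor(w["image"],cv2.COLOR_BGR2GRAY)
P=wpts(w,s)
cs=cv2.HoughCircles(cv2.medianBlur(g,3),cv2.HOUGH_GRADIENT,1,12,param1=120,param2=16,minRadius=5,maxRadius=30)
for u,v,r in cs[0][:14]: print(round(u,1),round(v,1),r,ray(w,u,v,85,s).round(1))
E
```

```text
t: 1.05
eef_pos: [406.7, -355.3, 281.6]
tcp_rot: [3.14, -0.001, 0.238]
ft_force: [-0.1, -0.6, 0.8]
opening: 1.003
t: 1.85
eef_pos: [584.7, -182.3, 280.4]
tcp_rot: [-3.142, 0.0, 0.239]
ft_force: [-0.9, -0.2, -0.0]
opening: 1.004
[ 584.70797769 -182.27122513  280.39000429] [-3.14155068e+00  3.13098781e-04  2.38578849e-01] 0.0215918659382636 [-0.89598328 -0.19184737 -0.03057055]
353.5 41.5 29.4 [ 762.8 -171.6   85. ]
391.5 45.5 29.4 [ 768.2 -208.1   85. ]
180.5 86.5 28.0 [684.  -14.6  85. ]
357.5 55.5 23.9 [ 752.2 -178.5   85. ]
374.5 46.5 26.1 [ 763.5 -192.4   85. ]
390.5 57.5 21.6 [ 758.1 -210.2   85. ]
193.5 99.5 25.8 [675.1 -28.6  85. ]
385.5 29.5 21.6 [ 779.8 -198.5   85. ]
366.5 90.5 29.3 [ 724.2 -195.5   85. ]
406.5 67.5 19.4 [ 753.4 -228.    85. ]
385.5 69.5 18.1 [ 746.8 -208.5   85. ]
340.5 36.5 17.2 [ 764.  -158.4   85. ]
352.5 220.5 10.5 [ 592.5 -216.8   85. ]
371.5 65.5 17.2 [ 747.  -194.1   85. ]
```

View pics/w1.png

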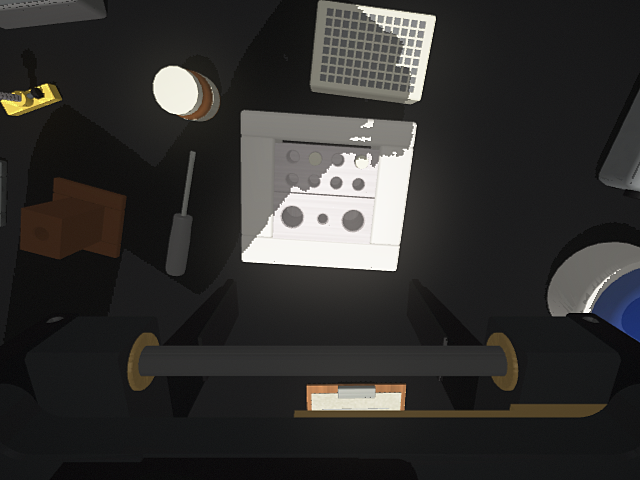

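The wrist view shows the heater lit. The wide wells are at (292,217) and (353,220), with the probe well between them at about (322,218).

```bash
python3 - <<'E'
from h import *
s=env.state(); w=cam("wrist"); g=cv2.cvtColor(w["image"],cv2.COLOR_BGR2GRAY)
b=cv2.adaptiveThreshold(g,255,cv2.ADAPTIVE_THRESH_MEAN_C,cv2.THRESH_BINARY_INV,41,12)[203:236,276:368]
n,l,st,ce=cv2.connectedComponentsWithStats(b)
for i in range(1,n):
    if st[i,4]>20: u,v=ce[i]+[276,203]; print(st[i],round(u,1),round(v,1),ray(w,u,v,85,s).round(1))
c=cam("top"); g=cv2.cvtColor(c["image"],cv2.COLOR_BGR2GRAY)
b=cv2.adaptiveThreshold(g,255,cv2.ADAPTIVE_THRESH_MEAN_C,cv2.THRESH_BINARY_INV,41,12)[240:265,430:482]
n,l,st,ce=cv2.connectedComponentsWithStats(b)
for i in range(1,n):
    if st[i,4]>10: u,v=ce[i]+[430,240]; print(st[i],ray(c,u,v,85).round(1))
y=s["tcp_rot"][2]; X=np.array([np.cos(y),np.sin(y)]); Y=np.array([np.sin(y),-np.cos(y)])
d=np.array([502.5,275.8])-s["eef_pos"][:2]; print(d@X,d@Y)
E
```

```text
[  5   2  22  23 393] 291.5 216.0 [ 580.9 -150.2   85. ]
[ 65   6  23  23 403] 352.1 219.8 [ 592.6 -216.9   85. ]
[ 40  10  12  11 104] 321.6 218.0 [ 586.6 -183.3   85. ]
[ 0  0  4  9 23] [ 603.4 -134.    85. ]
[ 22   0  30  25 580] [ 582.3 -202.1   85. ]
[ 4 11 11 10 83] [ 578.6 -148.3   85. ]
28.76107660685494 -465.09004156110734
```

```bash
python3 -m pendant '[[[1,0.002,-0.03,0,0],[1,0.005,-0.075,0,0],[1,0.008,-0.12,0,0],[1,0.01,-0.17,0,0],[1,0.013,-0.22,0,0],[1,0.016,-0.27,0,0],[1,0.02,-0.32,0,0],[1,0.023,-0.37,0,0]]]'; python3 -m pendant '[[[1,0.003,-0.04,0,0],[1,0.005,-0.07,0,0],[1,0.006,-0.09,0,0],[1,0.006,-0.095,0,0],[1,0.006,-0.095,0,0],[1,0.006,-0.095,0,0],[1,0.006,-0.095,0,0],[1,0.006,-0.095,0,0]]]'
python3 - <<'E'
from h import *
s=env.state(); w=cam("wrist"); cv2.imwrite("pics/w2.png",w["image"][:320]); P=wpts(w,s); print(s["eef_pos"],s["tcp_rot"],s["qvel"].max())
q=P[(abs(P[...,0]-502)<40)&(abs(P[...,1]-276)<40)&(P[...,2]>180)&(P[...,2]<230)]
q=q[q[:,2]>np.percentile(q[:,2],95)-4]; print(len(q),np.percentile(q,[2,50,98],axis=0),q.mean(0), cv2.minEnclosingCircle(q[:,:2].astype(np.float32)))
for lo,hi in((93,103),(81,89)):
    m=P[(abs(P[...,0]-502)<40)&(abs(P[...,1]-276)<40)&(P[...,2]>lo)&(P[...,2]<hi)][:,:2].astype(np.float32); print(lo,len(m),np.percentile(m,[1,99],axis=0),cv2.minAreaRect(m))
E
```

```text
t: 2.8
eef_pos: [519.2, 182.7, 281.0]
tcp_rot: [3.141, -0.001, 0.236]
ft_force: [1.0, 0.3, 0.4]
opening: 1.0
t: 3.6
eef_pos: [503.5, 274.9, 280.7]
tcp_rot: [3.141, -0.0, 0.237]
ft_force: [0.6, -0.7, 0.2]
opening: 0.999
[503.49547559 274.90012497 280.69797309] [ 3.14144087e+00 -1.21561519e-04  2.36528109e-01] 0.006887152635431153
327 [[496.45825364 269.51464944 206.21910181]
 [503.52151116 276.69090767 208.77508677]
 [510.18851293 283.79163359 210.15635837]] [503.4817727  276.65677658 208.67331844] ((503.19512939453125, 276.4810485839844), 7.970059394836426)
93 519 [[473.39577393 263.26186096]
 [534.97712769 289.73243408]] ((503.1236267089844, 276.36968994140625), (18.04921531677246, 63.8713264465332), 79.17192840576172)
81 943 [[478.9045105  254.21810516]
 [528.51751343 298.47517883]] ((506.5632019042969, 276.1080017089844), (43.90700912475586, 57.3629150390625), 86.89874267578125)
```

View pics/w2.png

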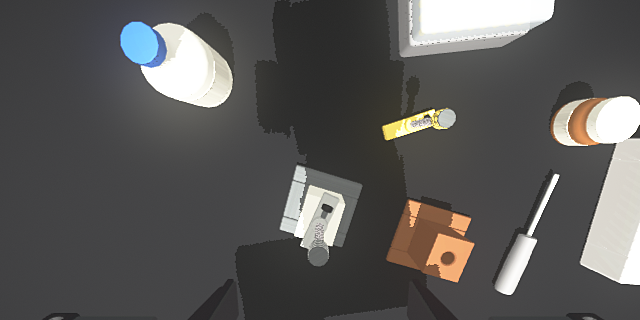

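The steel knob is at (318,255), confirmed apart from the yellow gauge at (440,118) and the brown stand at (448,255). Its centre measures (503.2, 276.5) with the top at z≈209, so the setting is about 16 mm. Next I descend and grip.

```bash
python3 -m pendant '[[[1,0,-0.0016,0.02,0],[0.6,0,-0.0016,0.05,0],[0.5,0,-0.0016,0.08,0],[0.5,0,-0.0016,0.097,0],[0.5,0,-0.0016,0.102,0],[0.5,0,-0.0016,0.102,0],[0.4,0,-0.0016,0.102,0],[0.3,0,-0.0016,0.102,0]]]'; python3 -m pendant '[[[0.2,0,0,0,0],[0.15,0,0,0,0],[0.1,0,0,0,0],[0.05,0,0,0,0],[0,0,0,0,0],[0,0,0,0,0],[0,0,0,0,0],[0,0,0,0,0]]]'
```

```text
t: 4.45
eef_pos: [503.2, 277.5, 179.7]
tcp_rot: [-3.141, -0.002, 0.238]
ft_force: [-0.5, -0.4, -0.5]
opening: 0.465
t: 5.25
eef_pos: [502.9, 277.5, 178.7]
tcp_rot: [-3.142, -0.0, 0.238]
ft_force: [-1.0, 1.0, 3.7]
opening: 0.16
```

```bash
python3 -m pendant '[[[0,0,0,-0.005,0],[0,0,0,-0.015,0],[0,0,0,-0.03,0],[0,0,0,-0.05,0],[0,0,0,-0.07,0],[0,0,0,-0.09,0],[0,0,0,-0.105,0],[0,0,0,-0.11,0]]]'
python3 - <<'E'
from h import *
s=env.state(); w=cam("wrist"); cv2.imwrite("pics/w3.png",w["image"][:420]); print(s["eef_pos"],s["ft_force"],s["opening"])
P=wpts(w,s); m=(abs(P[...,0]-s["eef_pos"][0])<45)&(abs(P[...,1]-s["eef_pos"][1])<45)&(P[...,2]>170)&(P[...,2]<330)
for lo in range(175,330,8):
    q=P[m&(P[...,2]>=lo)&(P[...,2]<lo+8)]
    if len(q)>8: print(lo,len(q),np.percentile(q[:,:2],[1,99],axis=0).round(1).tolist())
E
```

```text
t: 6.05
eef_pos: [503.1, 277.4, 290.6]
tcp_rot: [-3.141, -0.003, 0.238]
ft_force: [0.5, -0.4, -2.5]
opening: 0.161
[503.11263056 277.41289387 290.61563991] [ 0.46772491 -0.3605743  -2.49923411] 0.16127944823593995
199 122 [[476.1, 262.6], [536.3, 290.6]]
207 978 [[472.6, 262.9], [535.5, 289.6]]
215 384 [[497.7, 267.4], [526.2, 284.2]]
223 142 [[497.7, 269.1], [524.8, 283.5]]
231 43 [[503.9, 273.0], [507.6, 280.0]]
239 42 [[504.1, 272.5], [507.7, 279.9]]
247 49 [[504.5, 272.3], [507.8, 279.9]]
255 60 [[502.1, 272.5], [507.7, 280.0]]
263 60 [[503.1, 272.8], [507.5, 280.0]]
271 70 [[503.2, 273.0], [507.3, 280.0]]
279 80 [[503.8, 272.4], [507.5, 279.9]]
287 89 [[504.8, 267.0], [518.3, 290.2]]
295 218 [[504.2, 266.7], [518.3, 291.8]]
303 438 [[504.6, 264.6], [518.7, 292.8]]
311 550 [[494.7, 263.8], [519.0, 293.7]]
319 1173 [[496.2, 263.4], [519.0, 294.2]]
327 139 [[511.0, 262.2], [519.1, 294.8]]
```

View pics/w3.png

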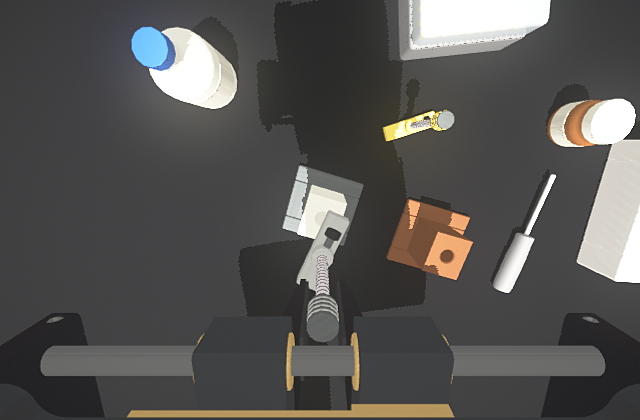

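The gauge hangs upright below the gripper. The rod axis is seen at (503.5, 276.2), straight along its length. Next I carry it to above the well.

```bash
python3 -m pendant '[[[0,-0.001,0.012,0,0],[0,-0.002,0.035,0,0],[0,-0.004,0.065,0,0],[0,-0.006,0.1,0,0],[0,-0.008,0.14,0,0],[0,-0.011,0.18,0,0],[0,-0.013,0.22,0,0],[0,-0.016,0.26,0,0]]]'; python3 -m pendant '[[[0,-0.002,0.04,0,0],[0,-0.005,0.08,0,0],[0,-0.007,0.115,0,0],[0,-0.009,0.145,0,0],[0,-0.0105,0.17,0,0],[0,-0.0115,0.19,0,0],[0,-0.0116,0.2,0,0],[0,-0.0116,0.2062,0,0]]]';python3 -m pendant '[[[0,0,0,0.02,0],[0,0,0,0.04,0],[0,0,0,0.055,0],[0,0,0,0.065,0],[0,0,0,0.07,0],[0,0,0,0.07,0],[0,0,0,0.07,0],[0,0,0,0.07,0]]]'
python3 - <<'E'
from h import *
s=env.state(); w=cam("wrist"); cv2.imwrite("pics/w4.png",w["image"][:420]); np.save("pics/w4.npy",wpts(w,s)); print(s["eef_pos"],s["ft_force"],s["tcp_rot"])
P=wpts(w,s); m=(abs(P[...,0]-s["eef_pos"][0])<10)&(abs(P[...,1]-s["eef_pos"][1])<10)
for lo in range(160,215,8):
    q=P[m&(P[...,2]>=lo)&(P[...,2]<lo+8)]
    if len(q)>8: print(lo,len(q),np.percentile(q[:,:2],[1,99],axis=0).round(1).tolist())
c=cam("scene"); cv2.imwrite("pics/s4.png",cv2.resize(c["image"][230:370,150:290],None,fx=4,fy=4,interpolation=2))
E
```

```text
t: 6.9
eef_pos: [548.0, 18.6, 287.6]
tcp_rot: [-3.141, 0.002, 0.238]
ft_force: [0.8, -0.3, -1.8]
opening: 0.16
t: 7.7
eef_pos: [585.7, -182.9, 288.1]
tcp_rot: [-3.141, 0.001, 0.237]
ft_force: [0.9, 0.9, -2.3]
opening: 0.162
t: 8.5
eef_pos: [586.1, -182.3, 219.4]
tcp_rot: [3.141, -0.001, 0.238]
ft_force: [-1.1, -0.2, -2.3]
opening: 0.166
[ 586.05946334 -182.26003131  219.39031369] [-1.06543276 -0.20149263 -2.31735556] [ 3.14078280e+00 -9.47222837e-04  2.37892986e-01]
160 42 [[586.6, -186.7], [590.3, -179.8]]
168 44 [[587.1, -187.5], [590.6, -179.8]]
176 50 [[586.9, -187.5], [590.4, -179.9]]
184 62 [[585.5, -187.1], [590.3, -179.8]]
192 59 [[586.0, -187.0], [590.4, -179.8]]
200 69 [[586.2, -187.7], [590.4, -179.9]]
208 79 [[586.5, -187.4], [590.4, -179.8]]
```

View pics/w4.png

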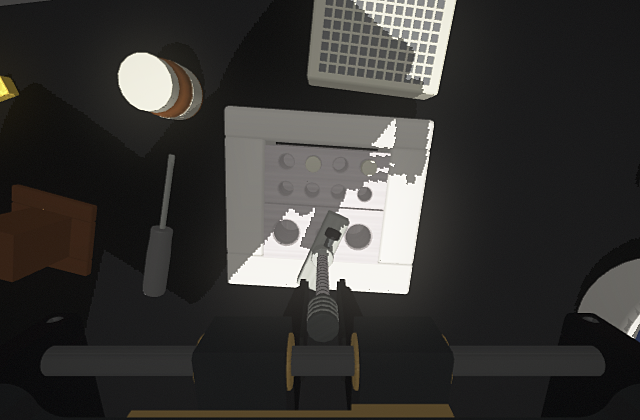

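The gauge bar hangs between the wide wells at (287,232) and (358,236). I'll recheck their midpoint from here.

```bash
python3 - <<'E'
from h import *
s=env.state(); w=cam("wrist"); g=cv2.cvtColor(w["image"],cv2.COLOR_BGR2GRAY); o=[]
for u0,v0 in((287,232),(358,236)):
    r=g[v0-18:v0+19,u0-18:u0+19]
    for ad in (12,20):
        b=cv2.adaptiveThreshold(g,255,cv2.ADAPTIVE_THRESH_MEAN_C,cv2.THRESH_BINARY_INV,45,ad)[v0-18:v0+19,u0-18:u0+19]
        n,l,st,ce=cv2.connectedComponentsWithStats(b); i=l[18,18]; u,v=ce[i]+[u0-18,v0-18]
        p=ray(w,u,v,85,s); print(st[i],round(u,1),round(v,1),p.round(1)); 
    o.append(p)
print((o[0]+o[1])/2, np.linalg.norm(o[0]-o[1]))
E
```

```text
[  0   0  30  32 631] 283.5 230.1 [ 582.2 -147.5   85. ]
[  0   4  30  27 554] 284.4 231.2 [ 581.4 -148.6   85. ]
[  6   6  25  26 524] 358.1 236.6 [ 592.6 -217.1   85. ]
[  6   6  25  26 515] 358.1 236.5 [ 592.6 -217.1   85. ]
[ 587.01029438 -182.82312999   85.        ] 69.427169085134
```

View pics/s4.png

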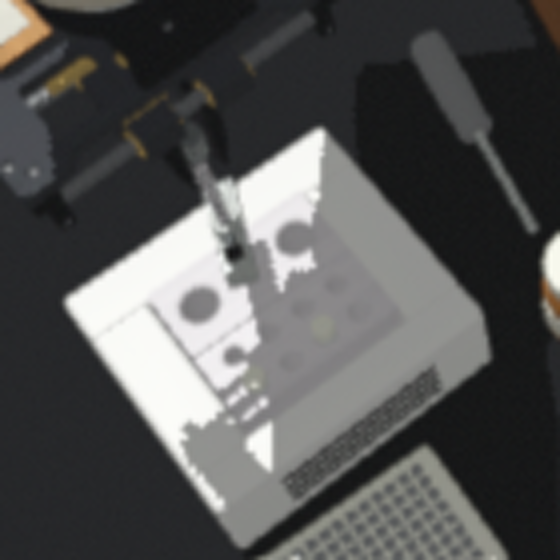

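The right well again gives (592.6, -217.1), which puts the probe well at (586.8, -183.6). The rod is at (586.4, -183.6), so I lower. The left blob was spoiled by shadow.

```bash
python3 -m pendant '[[[0,0.0003,0,0.005,0],[0,0.0003,0,0.012,0],[0,0.0003,0,0.018,0],[0,0.0003,0,0.021,0],[0,0.0003,0,0.023,0],[0,0.0003,0,0.025,0],[0,0.0003,0,0.027,0],[0,0.0003,0,0.028,0]]]'; python3 -m pendant '[[[0,0,0,0.001,0],[0,0,0,0.002,0],[0,0,0,0.003,0],[0,0,0,0.004,0],[0,0,0,0.005,0],[0,0,0,0.006,0],[0,0,0,0.007,0],[0,0,0,0.007,0]]]'
```

```text
t: 9.45
eef_pos: [586.1, -182.2, 190.5]
tcp_rot: [3.141, -0.0, 0.238]
ft_force: [-0.1, -0.0, -1.7]
opening: 0.161
t: 10.25
eef_pos: [586.0, -182.1, 183.5]
tcp_rot: [-3.142, 0.0, 0.238]
ft_force: [0.4, 0.6, -2.5]
opening: 0.161
```

```bash
python3 -m pendant '[[[0,0,0,0.001,0],[0,0,0,0.002,0],[0,0,0,0.003,0],[0,0,0,0.004,0],[0,0,0,0.005,0],[0,0,0,0.006,0],[0,0,0,0.007,0],[0,0,0,0.008,0]]]'; python3 -m pendant '[[[0,0,0,0.002,0],[0,0,0,0.004,0],[0,0,0,0.006,0],[0,0,0,0.008,0],[0,0,0,0.01,0],[0,0,0,0.012,0],[0,0,0,0.014,0],[0,0,0,0.016,0]]]'
```

```text
t: 11.05
eef_pos: [586.2, -182.2, 176.0]
tcp_rot: [3.141, -0.001, 0.238]
ft_force: [-0.7, 0.3, 3.6]
opening: 0.16
t: 11.85
eef_pos: [586.2, -182.2, 159.5]
tcp_rot: [3.141, -0.0, 0.238]
ft_force: [-0.6, -0.2, 4.0]
opening: 0.161
```

```bash
cat > ok.py <<'E'
from cell import env
import sys; sys.exit(0 if env.state()["ft_force"][2]<5.8 else 1)
E
python3 -m pendant '[[[0,0,0,0.001,0],[0,0,0,0.002,0],[0,0,0,0.003,0],[0,0,0,0.0035,0],[0,0,0,0.004,0],[0,0,0,0.0045,0],[0,0,0,0.005,0],[0,0,0,0.0055,0]]]' && python3 ok.py && python3 -m pendant '[[[0,0,0,0.0002,0],[0,0,0,0.0004,0],[0,0,0,0.0006,0],[0,0,0,0.0008,0],[0,0,0,0.001,0],[0,0,0,0.0012,0],[0,0,0,0.0014,0],[0,0,0,0.0015,0]]]' && python3 ok.py && python3 -m pendant '[[[0,0,0,0.0002,0],[0,0,0,0.0004,0],[0,0,0,0.0006,0],[0,0,0,0.0008,0],[0,0,0,0.001,0],[0,0,0,0.0012,0],[0,0,0,0.0014,0],[0,0,0,0.0015,0]]]' && python3 ok.py && python3 -m pendant '[[[0,0,0,0.0002,0],[0,0,0,0.0004,0],[0,0,0,0.0006,0],[0,0,0,0.0008,0],[0,0,0,0.001,0],[0,0,0,0.0012,0],[0,0,0,0.0014,0],[0,0,0,0.0015,0]]]'
```

```text
t: 12.65
eef_pos: [586.1, -182.2, 154.1]
tcp_rot: [3.142, -0.0, 0.238]
ft_force: [-0.5, 1.2, 3.2]
opening: 0.162
t: 13.45
eef_pos: [586.1, -182.2, 152.6]
tcp_rot: [3.142, -0.0, 0.238]
ft_force: [-0.5, 0.5, 4.0]
opening: 0.16
t: 14.25
eef_pos: [586.2, -182.2, 151.4]
tcp_rot: [3.141, -0.0, 0.238]
ft_force: [-0.4, 0.8, 7.2]
opening: 0.159
```

```bash
python3 -m pendant '[[[0,0,0,0.0001,0],[0,0,0,0.0002,0],[0,0,0,0.0003,0],[0,0,0,0.0003,0],[0,0,0,0.0003,0],[0,0,0,0.0003,0],[0,0,0,0.0003,0],[0,0,0,0.0003,0]]]'; python3 -c "
from h import *
s=env.state(); w=cam('wrist'); P=wpts(w,s); print(s['eef_pos'],s['ft_force'])
m=(abs(P[...,0]-587)<40)&(abs(P[...,1]+183)<40)&(P[...,2]>92)&(P[...,2]<106); q=P[m]; print(len(q),np.percentile(q[:,2],[5,25,50,75,95])); A=np.c_[q[:,:2]-q[:,:2].mean(0),np.ones(len(q))]; print(np.linalg.lstsq(A,q[:,2],rcond=None)[0])
m=(abs(P[...,0]-587)<50)&(abs(P[...,1]+183)<50)&(P[...,2]>80)&(P[...,2]<90); print(np.percentile(P[m][:,2],[5,50,95]))
cv2.imwrite('pics/w5.png',w['image'][:420])"
```

```text
t: 15.05
eef_pos: [586.2, -182.2, 151.3]
tcp_rot: [3.141, -0.0, 0.238]
ft_force: [-1.0, 0.9, 7.7]
opening: 0.162
[ 586.19673638 -182.19935013  151.32361288] [-0.99142453  0.86922137  7.67549288]
1062 [ 94.98249151  98.39940342  99.01927944  99.59496928 103.04081844]
[-1.68846886e-02 -4.41021270e-02  9.89806204e+01]
[83.48933446 85.06002606 86.18769068]
```

View pics/w5.png

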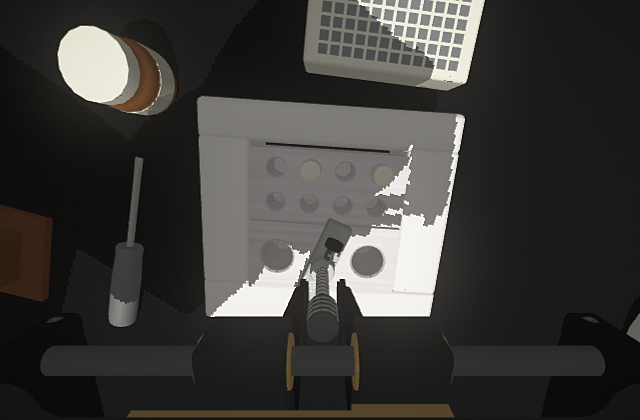

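The base is seated: its top is at 99.0 mm, which is 85+14. The TCP has stalled with the force raised. I'll nudge a little further to confirm it has bottomed.

```bash
python3 -m pendant '[[[0,0,0,0.0002,0],[0,0,0,0.0003,0],[0,0,0,0.0004,0],[0,0,0,0.0005,0],[0,0,0,0.0005,0],[0,0,0,0.0005,0],[0,0,0,0.0005,0],[0,0,0,0.0005,0]]]'
```

```text
t: 15.9
eef_pos: [586.3, -182.2, 151.2]
tcp_rot: [3.141, -0.001, 0.238]
ft_force: [-1.8, 1.5, 11.2]
opening: 0.16
```

```bash
python3 -m pendant '[[[0,0,0,-0.002,0],[0,0,0,-0.006,0],[0,0,0,-0.014,0],[0,0,0,-0.026,0],[0,0,0,-0.04,0],[0,0,0,-0.054,0],[0,0,0,-0.068,0],[0,0,0,-0.08,0]]]'; python3 -m pendant '[[[0,0,0,-0.012,0],[0,0,0,-0.024,0],[0,0,0,-0.036,0],[0,0,0,-0.046,0],[0,0,0,-0.053,0],[0,0,0,-0.057,0],[0,0,0,-0.059,0],[0,0,0,-0.06,0]]]'; python3 -c "
from h import *
s=env.state(); w=cam('wrist'); P=wpts(w,s); e=s['eef_pos']; print(e,s['ft_force'],s['tcp_rot'])
for lo in range(180,296,8):
    q=P[(abs(P[...,0]-e[0])<45)&(abs(P[...,1]-e[1])<45)&(P[...,2]>=lo)&(P[...,2]<lo+8)]
    if len(q)>8: print(lo,len(q),np.percentile(q,[1,50,99],axis=0).round(1).tolist())"
```

```text
t: 16.7
eef_pos: [586.2, -182.2, 232.2]
tcp_rot: [3.141, -0.001, 0.238]
ft_force: [-0.0, -0.1, -1.9]
opening: 0.164
t: 17.5
eef_pos: [586.0, -182.1, 290.2]
tcp_rot: [-3.141, 0.0, 0.238]
ft_force: [0.2, -0.8, -1.9]
opening: 0.161
[ 586.01312208 -182.10761572  290.15930828] [ 0.17417599 -0.76094813 -1.91391655] [-3.14143165e+00  3.68508936e-04  2.37801433e-01]
220 44 [[563.1, -195.4, 224.7], [606.5, -178.1, 226.8], [619.0, -169.9, 227.9]]
228 152 [[564.7, -197.5, 228.3], [608.8, -178.8, 232.1], [618.9, -170.2, 235.9]]
236 963 [[560.9, -196.8, 236.3], [601.6, -182.6, 238.0], [618.1, -173.1, 243.4]]
244 589 [[580.3, -192.1, 244.3], [593.6, -184.8, 249.3], [608.7, -175.6, 251.2]]
252 56 [[584.9, -187.2, 252.0], [589.4, -182.5, 255.9], [590.9, -179.7, 259.8]]
260 63 [[585.7, -186.8, 260.3], [589.4, -182.5, 264.2], [590.3, -179.6, 267.9]]
268 68 [[586.4, -187.0, 268.1], [589.4, -182.5, 272.5], [590.3, -179.6, 275.8]]
276 73 [[586.4, -187.4, 276.1], [589.3, -183.1, 280.0], [590.2, -179.6, 283.8]]
284 85 [[587.0, -192.3, 284.1], [589.7, -182.6, 288.0], [600.8, -169.9, 291.9]]
292 161 [[588.1, -192.4, 292.2], [595.7, -182.3, 297.8], [601.4, -169.2, 299.9]]
```

Base-to-TCP offset is unchanged after lifting (139.0 mm against 138.96), so the rod has not shifted. Back to the stand.

```bash
python3 -m pendant '[[[0,0.001,-0.012,0,0],[0,0.002,-0.035,0,0],[0,0.004,-0.065,0,0],[0,0.006,-0.1,0,0],[0,0.008,-0.14,0,0],[0,0.011,-0.18,0,0],[0,0.013,-0.22,0,0],[0,0.0155,-0.26,0,0]]]'; python3 -m pendant '[[[0,0.002,-0.04,0,0],[0,0.005,-0.08,0,0],[0,0.007,-0.115,0,0],[0,0.009,-0.145,0,0],[0,0.0105,-0.17,0,0],[0,0.0115,-0.19,0,0],[0,0.0118,-0.2,0,0],[0,0.0118,-0.2062,0,0]]]';python3 -m pendant '[[[0,0,0,0.004,0],[0,0,0,0.012,0],[0,0,0,0.022,0],[0,0,0,0.03,0],[0,0,0,0.036,0],[0,0,0,0.04,0],[0,0,0,0.04,0],[0,0,0,0.04,0]]]'
python3 -c "
from h import *
s=env.state(); w=cam('wrist'); e=s['eef_pos']; print(e,s['ft_force'])
P=wpts(w,s); q=P[(abs(P[...,0]-e[0])<10)&(abs(P[...,1]-e[1])<10)&(P[...,2]>212)&(P[...,2]<236)]; print(np.percentile(q,[1,99],axis=0).round(1).tolist())
cv2.imwrite('pics/w6.png',cv2.resize(w['image'][130:330,220:420],None,fx=3,fy=3))"
```

```text
t: 18.35
eef_pos: [538.8, 76.3, 290.2]
tcp_rot: [-3.141, 0.0, 0.238]
ft_force: [0.5, 0.0, -2.1]
opening: 0.162
t: 19.15
eef_pos: [502.2, 278.2, 290.1]
tcp_rot: [3.141, 0.0, 0.239]
ft_force: [-1.1, 0.5, -2.2]
opening: 0.162
t: 19.95
eef_pos: [502.9, 277.4, 250.4]
tcp_rot: [3.142, -0.0, 0.238]
ft_force: [0.6, -0.0, -2.3]
opening: 0.16
[502.92671448 277.37637072 250.43399669] [ 0.55444755 -0.03111342 -2.31068352]
[[502.5, 272.5, 212.1], [507.2, 280.0, 235.3]]
```

View pics/w6.png

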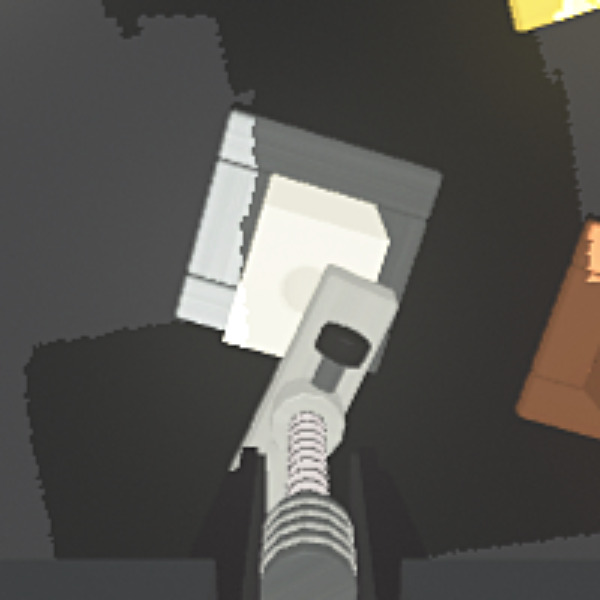

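The stand hole shows at crop (303,288), partly hidden by the bar, and the rod is back at its starting x, y. Next I lower it in.

```bash
python3 -m pendant '[[[0,0,0,0.01,0],[0,0,0,0.025,0],[0,0,0,0.04,0],[0,0,0,0.05,0],[0,0,0,0.055,0],[0,0,0,0.06,0],[0,0,0,0.065,0],[0,0,0,0.068,0]]]' && python3 -c "
from cell import env;import sys; f=env.state()['ft_force'][2]; sys.exit(f>0)" && python3 -m pendant '[[[0,0,0,0.008,0],[0,0,0,0.014,0],[0,0,0,0.019,0],[0,0,0,0.023,0],[0,0,0,0.026,0],[0,0,0,0.028,0],[0,0,0,0.0285,0],[0,0,0,0.029,0]]]'
```

```text
t: 20.8
eef_pos: [502.9, 277.4, 182.1]
tcp_rot: [3.142, -0.0, 0.238]
ft_force: [0.6, 0.6, -1.6]
opening: 0.159False
```

```bash
python3 -m pendant '[[[0,0,0,0.008,0],[0,0,0,0.014,0],[0,0,0,0.019,0],[0,0,0,0.023,0],[0,0,0,0.026,0],[0,0,0,0.028,0],[0,0,0,0.0285,0],[0,0,0,0.029,0]]]'; python3 -m pendant '[[[0,0,0,0.0002,0],[0,0,0,0.0004,0],[0,0,0,0.0006,0],[0,0,0,0.0008,0],[0,0,0,0.001,0],[0,0,0,0.0011,0],[0,0,0,0.0012,0],[0,0,0,0.0012,0]]]'
```

```text
t: 21.6
eef_pos: [502.9, 277.4, 153.4]
tcp_rot: [3.142, -0.0, 0.238]
ft_force: [-0.2, -0.2, -2.6]
opening: 0.159
t: 22.4
eef_pos: [502.8, 277.4, 152.1]
tcp_rot: [3.141, 0.0, 0.238]
ft_force: [-0.1, 0.4, -2.2]
opening: 0.159
```

```bash
python3 -m pendant '[[[0,0,0,0.0001,0],[0,0,0,0.0002,0],[0,0,0,0.0003,0],[0,0,0,0.0004,0],[0,0,0,0.0005,0],[0,0,0,0.0005,0],[0,0,0,0.0005,0],[0,0,0,0.0005,0]]]'; python3 -c "
from h import *
s=env.state(); w=cam('wrist'); P=wpts(w,s); e=s['eef_pos']; print(e,s['ft_force'])
m=(abs(P[...,0]-503)<40)&(abs(P[...,1]-276)<40)&(P[...,2]>92)&(P[...,2]<106); print(np.percentile(P[m][:,2],[25,50,75]))
m=(abs(P[...,0]-503)<40)&(abs(P[...,1]-276)<40)&(P[...,2]>80)&(P[...,2]<90); print(np.percentile(P[m][:,2],[25,50,75]))"
```

```text
t: 23.2
eef_pos: [502.8, 277.4, 151.6]
tcp_rot: [3.141, -0.0, 0.238]
ft_force: [0.2, -0.1, -1.4]
opening: 0.165
[502.82637341 277.35628251 151.59454556] [ 0.21698683 -0.12901553 -1.37624715]
[98.68732364 99.27697432 99.81828747]
[84.67416607 85.14475618 85.5899651 ]
```

```bash
python3 -m pendant '[[[0,0,0,0.0001,0],[0,0,0,0.0002,0],[0,0,0,0.0003,0],[0,0,0,0.0003,0],[0,0,0,0.0003,0],[0,0,0,0.0003,0],[0,0,0,0.0003,0],[0,0,0,0.0003,0]]]'
```

```text
t: 24.05
eef_pos: [502.8, 277.3, 151.3]
tcp_rot: [3.141, -0.0, 0.238]
ft_force: [-0.6, -0.7, -1.6]
opening: 0.162
```

```bash
python3 -m pendant '[[[0,0,0,0.0001,0],[0,0,0,0.0002,0],[0,0,0,0.0003,0],[0,0,0,0.0003,0],[0,0,0,0.0003,0],[0,0,0,0.0003,0],[0,0,0,0.0003,0],[0,0,0,0.0003,0]]]'
```

```text
t: 24.85
eef_pos: [502.9, 277.4, 151.1]
tcp_rot: [3.142, -0.0, 0.238]
ft_force: [-0.3, 0.7, 4.2]
opening: 0.161
```

Seated. Release gently and withdraw upward.

```bash
python3 -m pendant '[[[0.17,0,0,-0.0002,0],[0.19,0,0,-0.0002,0],[0.22,0,0,-0.0002,0],[0.26,0,0,-0.0002,0],[0.32,0,0,-0.0002,0],[0.38,0,0,-0.0002,0],[0.45,0,0,-0.0002,0],[0.5,0,0,-0.0002,0]]]'; python3 -m pendant '[[[0.5,0,0,-0.005,0],[0.5,0,0,-0.015,0],[0.5,0,0,-0.035,0],[0.5,0,0,-0.06,0],[0.5,0,0,-0.085,0],[0.5,0,0,-0.11,0],[0.5,0,0,-0.125,0],[0.5,0,0,-0.13,0]]]'; python3 -c "
from h import *
s=env.state(); w=cam('wrist'); P=wpts(w,s); print(s['eef_pos'],s['ft_force'])
N=(abs(P[...,0]-503)<40)&(abs(P[...,1]-276)<40)
for lo,hi in((160,200),(92,106),(80,90)):
    q=P[N&(P[...,2]>lo)&(P[...,2]<hi)]; 
    if lo==160: q=q[q[:,2]>np.percentile(q[:,2],95)-4]; print(cv2.minEnclosingCircle(q[:,:2].astype(np.float32)))
    print(lo,len(q),np.percentile(q,[2,50,98],axis=0).round(1).tolist())
cv2.imwrite('pics/w7.png',w['image'])"
```

```text
t: 25.65
eef_pos: [502.8, 277.4, 151.2]
tcp_rot: [3.142, 0.0, 0.238]
ft_force: [-0.3, 0.5, -0.2]
opening: 0.471
t: 26.45
eef_pos: [503.2, 277.5, 283.7]
tcp_rot: [-3.141, -0.003, 0.238]
ft_force: [-0.8, 0.5, -0.4]
opening: 0.501
[503.16162967 277.534296   283.68257329] [-0.81164603  0.49433299 -0.37450793]
((503.3387451171875, 275.9256591796875), 8.139974594116211)
160 266 [[496.2, 269.0, 178.6], [503.6, 275.9, 181.1], [510.5, 283.1, 182.6]]
92 509 [[473.5, 263.1, 93.3], [514.5, 278.8, 98.9], [534.5, 288.7, 103.5]]
80 887 [[480.2, 254.4, 83.3], [506.4, 286.5, 85.1], [528.4, 298.0, 87.1]]
```

View pics/w7.png

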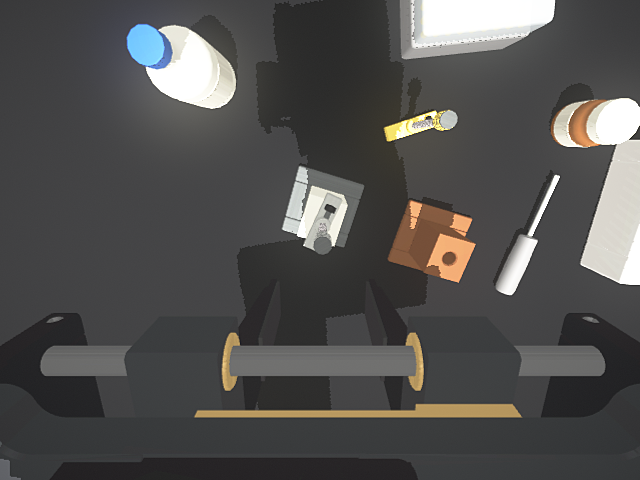

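The gauge stands upright in the white stand, with its knob at (322,242) and released. Nothing else has moved. I hand the job in.

```bash
python3 -c "
from cell import env; print(env.job_done())"
```

```text
the job is handed in; nothing more can be done
None
```

I measured the probe well at about 43.5 mm deep, and the gauge is back in its white stand, released, with the rod still at that setting. The job is handed in; the interface gave no verdict.

- **Measuring:** I gripped the steel gauge by its knob, sat the base on the near block and slid the rod down. Sliding read about 4 N. It then stalled, and two further nudges raised the reading to 11 N with almost no movement, so I took it as bottomed. The base top read 99.0 mm, which is right for a base lying flat on the 85 mm block.
- **Rod held its setting:** the distance from base to tool was unchanged after lifting (139.0 mm against 138.96 mm). Seating in the stand ended in a jump to 4.2 N, close to what slides the rod, but the arm had moved only 0.2 mm, so any shift there is at most that.
- **After release:**
  - The base top was at 98.9 mm and the knob at (503.3, 275.9), within about 1 mm of its starting place.
  - The knob top was at about 181 mm, which gives a setting of about 43.7 mm.
  - The arm was clear of everything.
  - In the last wrist view the bottle, jar, screwdriver and yellow and brown look-alikes looked unmoved; I did not recheck the tubes and deep-well plate at the heater after lifting out.
- **Checks that disagreed:**
  - One wide-well measurement was spoiled by a shadow; I used the other well, which agreed with the first measurement to 0.2 mm.
  - The top camera put the probe well about 2 mm from where the wrist camera did; I used the wrist camera's position.

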